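Find the rocking tin cover and press it home

ROBOT

A 6-joint arm with a two-finger parallel gripper is mounted at the origin on the work surface. World frame = base frame: x ahead of the robot, y to its left, z up, the work surface at z = 0. Lengths are in m, angles in rad, forces in N, time in s.
With the tool pointing down it reaches from about 0.3 to 0.875 m from the base axis. Payload 6.4 kg.
Tool frame: the origin (TCP) lies where the fingers leave the gripper's body, on its centre line; the fingertips stand 73 mm ahead of it and the grasp point (between the pads) lies 54 mm ahead of it; z points along the fingers, y is the line along which they close (so a half turn about z gives the same grasp; the last joint's range is limited). The gripper opens to 85 mm and grips with 20 to 120 N. Pads are 22 mm wide; open, the fingers measure 114 mm over their backs; the gripper's body (76 mm by 85 mm) begins 54 mm behind the grasp point. The pads swing forward as they close: fully open they stand 13 mm farther back than shut.
Start: joints at [1.048, 0.181, 1.607, -0, 1.354, -0.206], TCP at [0.179, 0.546, 0.304] pointing down, gripper open.
Joint ranges: [-2.99, 2.99], [-0.89, 2.07], [0.3, 2.58], [-1.14, 4.28], [0, 2.63], [-3.12, 3.12]. Speed limits (rad/s): [2.57, 2.57, 3.01, 3.14, 3.14, 3.14].

INTERFACE

Orientations are given as a unit quaternion [w, x, y, z].
In Python, from bench import ctrl gives the robot as it stands.
- The arm moves only by the tool carry_out, never from a script. Its argument "steps" is one flat list of numbers, 7 for each row, row after row: the shift along the tool's x, y, z in m, then the turn, a rotation vector about the tool's x, y, z in rad, then the opening, from 0 (shut) to 1 (fully open). In form: [dx, dy, dz, wx, wy, wz, claw, dx, dy, dz, wx, wy, wz, claw, ...]. A call has 1 to 20 rows; each row is the pose to reach, as a shift and turn from the pose commanded when the call began, along the tool's axes at that moment; what a row does not reach only later rows make up. A row lasts 1/10 s, in which the tool goes at most 50 mm and 8.59 degrees, less where a joint would pass 70% of its speed; a pose out of reach is approached as far as the arm can. A call with a gripper value outside its range is refused whole. The fingers move at their own pace and stop on an object; the grip force is fixed at half the most. Time passes only in rows, so rows that repeat a pose let the fingers close. It gives the time, the measured TCP pose, the force, the opening and the grip force at its end, in the units of the state.
- ctrl.get_obs(): the state, without advancing time (a new reading comes with each control period).
- ctrl.camera(name): name is "scene" or "top" or "wrist"; returns the picture (480x640x3 uint8, red, green, blue); there is no depth.
- ctrl.camera_params(name): a dict with "vertical_fov" (degrees; the focal length in pixels is half the picture's height over the tangent of half this angle, whatever the lens; pixels are square), "cx", "cy" (the principal point, pixels), "cam_to_world" (4x4, takes a point from camera to world coordinates); the wrist camera has in their place "hand_eye" (4x4, takes a point from camera to tool coordinates, whose origin is the TCP and whose axes are the flange's). Camera axes: x right, y down, z forward; pixel columns grow to the right and rows downward; lengths in m; the calibration is good to about 2 mm. A picture is of the moment at which its call begins: read the wrist's pose just before it. camera_params takes no time and is no camera call.
- ctrl.hand_in(): hands the job in; it is judged then, once.
The state is a dict: "time_s": time; "q": joint angles; "dq": joint speeds; "joint_efforts": joint torques, N m; "eef_pos": TCP position; "eef_rot": TCP orientation; "wrist_force": force on the tool from outside, world axes, zero at the start; "torque": the same for the moment, N m; "opening": opening from 0.0 (shut) to 1.0 (fully open); "grasp_force": force on a finger pad.
Only numpy, scipy, OpenCV 4.12 (cv2) and the standard library are available. Lean on these libraries where they do the work, as an engineer would, in place of code of your own. Each camera call takes 0.05 s, during which the arm holds its last target. There are 200 camera calls.

TASK

One of the four stone tins in the rack has a cover that is not pushed home: press lightly near the edge of the covers, one after another, until you find the one that rocks, then press that cover straight down at its middle until it sits level and fully home. Use only a fingertip: do not lift or pinch a cover, do not lean on any of them harder than a firm thumb would (40 N at most), and leave everything else on the rack and the bench where it is.

Things in the scene. Friction and masses are not known exactly. Their poses are not given: they have to be found in the camera images.
- rack: Hardwood rack, 170 (x) by 400 (y) by 30 mm, fixed to the bench; origin at the centre of its underside. It holds the four tins in a zigzag row along its y axis, and small loose things stand in the gaps.
- cover_a_top (a point): Centre of the flat top of one of four identical aluminium push-on covers on round tins, 52 to 60 mm above the bench; z points up, out of the cover. The cover is 84 mm across and 14 mm deep, its side overlapping the tin. The tins stand at different heights in the rack, so height does not tell which cover is loose; nor do the letters a to d.
- cover_b_top (a point): As cover_a_top, for another tin. A cover that is home is rigid wherever it is pressed; the loose one, pressed with about 1 N near its edge (28 to 36 mm from the centre, any side), tips by up to about 9 degrees: its rim there goes down 5 to 6 mm, a broad flat fingertip (which bears on its inner side) 2 to 4 mm, and then stops; it springs back level when let go.
- cover_c_top (a point): As cover_a_top, for another tin. The loose cover stands 5 mm too high on a central bearing. Pressed at its centre it resists up to about 12 N, then (15 to 20 N is enough) slides down 5 mm, stays down and no longer rocks.
- cover_d_top (a point): As cover_a_top, for another tin.
- cover_a (a joint): How far (m) cover a has been pushed down along its tin since the start: 0 for all four at first, positive downwards, negative if it is being lifted off.
- cover_b (a joint): How far (m) cover b has been pushed down along its tin since the start: 0 for all four at first, positive downwards, negative if it is being lifted off.
- cover_c (a joint): How far (m) cover c has been pushed down along its tin since the start: 0 for all four at first, positive downwards, negative if it is being lifted off.
- cover_d (a joint): How far (m) cover d has been pushed down along its tin since the start: 0 for all four at first, positive downwards, negative if it is being lifted off.
- bezel_punch: Bystander: small steel punch standing on the rack, 22 mm foot, 36 mm high; origin at the centre of its foot.
- oil_bottle: Bystander: small amber bottle with a blue cap standing on the rack, 24 mm across, 42 mm high; origin at the centre of its foot.
- ring_blank: Bystander: brass finger ring lying flat on the rack, 22 mm across, 6 mm high; origin at the centre of its underside.
- solder_brick: Bystander: white soldering brick, 110 by 220 by 32 mm, beyond the rack; origin at the centre of its underside.
- tool_cup: Bystander: empty aluminium cup, 78 mm across, 80 mm high, beyond the rack; origin at the centre of its foot.
- bench_brush: Bystander: bench brush lying along its x axis, 170 mm long; origin at the centre of its underside.
- chasing_hammer: Bystander: hammer lying along its x axis, 210 mm long; origin at the centre of its underside.

How it is judged:
On the way, in this order (a step that is already met when the one before it is completed fails the run):
1. a cover is pressed near its edge and rocks (tips by more than 0.06 rad) under the fingers (((angle between cover_a_top's own z axis and vertical above 0.06 rad and contact force between cover_a and the fingers above 0.2 N) or (angle between cover_b_top's own z axis and vertical above 0.06 rad and contact force between cover_b and the fingers above 0.2 N) or (angle between cover_c_top's own z axis and vertical above 0.06 rad and contact force between cover_c and the fingers above 0.2 N) or (angle between cover_d_top's own z axis and vertical above 0.06 rad and contact force between cover_d and the fingers above 0.2 N))), for 0.1 s.
2. the loose cover is pressed down level onto its tin (value of joint any of cover_a, cover_b, cover_c, cover_d above 0.004 m and angle between each of cover_a_top, cover_b_top, cover_c_top, cover_d_top's own z axis and vertical below 0.03 rad), for 0.2 s.
At the end, for the whole second after the job is handed in: The loose cover has gone down more than 4 of its 5 mm, all four covers are level within 0.03 rad and none has been raised (by 2 mm), and nothing else has been moved (25 mm for the small things on the rack, 30 mm for the things on the bench) (all of step 2 and value of joint each of cover_a, cover_b, cover_c, cover_d above -0.002 m and distance of each of bezel_punch, oil_bottle, ring_blank from where it was at the start of the episode below 0.025 m and distance of each of solder_brick, tool_cup, bench_brush, chasing_hammer from where it was at the start of the episode below 0.03 m); the robot touches nothing.
It fails at once if a cover is lifted off its tin (value of joint any of cover_a, cover_b, cover_c, cover_d below -0.003 m).
It fails at once if a cover is pressed with more than 45 N (contact force between any of cover_a, cover_b, cover_c, cover_d and the fingers above 45 N).
It fails at once if something else on the rack or the bench is shoved aside, tipped over or picked up (distance of any of bezel_punch, oil_bottle, ring_blank from where it was at the start of the episode above 0.025 m or distance of any of solder_brick, tool_cup, bench_brush, chasing_hammer from where it was at the start of the episode above 0.03 m or angle between any of bezel_punch, oil_bottle, tool_cup's own z axis and vertical above 0.5 rad).
It also fails if it takes over 45 s, if anything falls off the work surface, if the arm or the gripper's body presses on something with over 40 N, if the wrist force passes 120 N, or if a joint passes its speed limit or range.

## Working session

There is one attempt and no reset: what is moved stays moved. The work goes in short steps, Python scripts to look and compute and a tool call to move; the robot and the scene stay as the last step left them, time stands still between calls to the robot, and variables do not carry over. Pictures are saved under pics/ and viewed, at most 10 in all, crops included, and the job is handed in when it is done.

Besides the shell and the picture viewer there is one more tool, called after ">>>" in YAML: its name, and indented under it one key for each argument. carry_out: Moves the arm, as the interface text tells. Its arguments: {"type":"object","properties":{"steps":{"type":"array"}},"required":["steps"]}

```bash
mkdir -p pics
python3 - <<'E'
from bench import ctrl
import cv2, numpy as np
o=ctrl.get_obs(); print({k:np.round(v,4) for k,v in o.items()})
for n in ["top","scene"]:
    im=ctrl.camera(n); cv2.imwrite(f"pics/{n}0.png",im[:,:,::-1]); p=ctrl.camera_params(n); print(n,p)
print(ctrl.camera_params("wrist"))
E
```

```text
{'time_s': np.float64(0.0), 'q': array([ 1.0477,  0.1815,  1.608 ,  0.    ,  1.3538, -0.2063]), 'dq': array([ 0.0004, -0.0005,  0.0008,  0.0017, -0.0018,  0.0005]), 'joint_efforts': array([ 1.00000e-03, -4.44860e+01, -3.51337e+01, -3.00000e-04,
        9.10000e-03,  0.00000e+00]), 'eef_pos': array([0.1789, 0.546 , 0.303 ]), 'eef_rot': array([-3.000e-04,  1.577e-01,  9.875e-01, -8.000e-04]), 'wrist_force': array([-0.1061,  1.0246,  0.0281]), 'torque': array([-0.0245,  0.0086, -0.0325]), 'grasp_force': np.float64(0.0), 'opening': np.float64(0.9992)}
top {'vertical_fov': 57.093830105723505, 'cx': 318.951732459406, 'cy': 243.74306711741653, 'cam_to_world': array([[ 0.00201985, -0.98604956,  0.16643972,  0.36681424],
       [-0.99958795,  0.00277483,  0.02856971, -0.00409659],
       [-0.02863299, -0.16642885, -0.98563766,  1.14734146],
       [ 0.        ,  0.        ,  0.        ,  1.        ]])}
scene {'vertical_fov': 44.63204327710093, 'cx': 298.28790649904795, 'cy': 242.71023462480056, 'cam_to_world': array([[-0.7428407 ,  0.36478498, -0.56135516,  1.2562518 ],
       [ 0.66912942,  0.37788669, -0.63989646,  0.84108005],
       [-0.02129598, -0.85096038, -0.52479797,  0.73913123],
       [ 0.        ,  0.        ,  0.        ,  1.        ]])}
{'vertical_fov': 63.535724418560044, 'cx': 318.29209590559725, 'cy': 240.5325460389067, 'hand_eye': array([[-1.10487554e-03, -9.57781357e-01, -2.87495482e-01,
         7.44314400e-02],
       [ 9.99999286e-01, -1.18897250e-03,  1.17918187e-04,
        -5.42592896e-04],
       [-4.54764064e-04, -2.87495147e-01,  9.57781987e-01,
        -7.15438444e-02],
       [ 0.00000000e+00,  0.00000000e+00,  0.00000000e+00,
         1.00000000e+00]])}
```

View pics/top0.png

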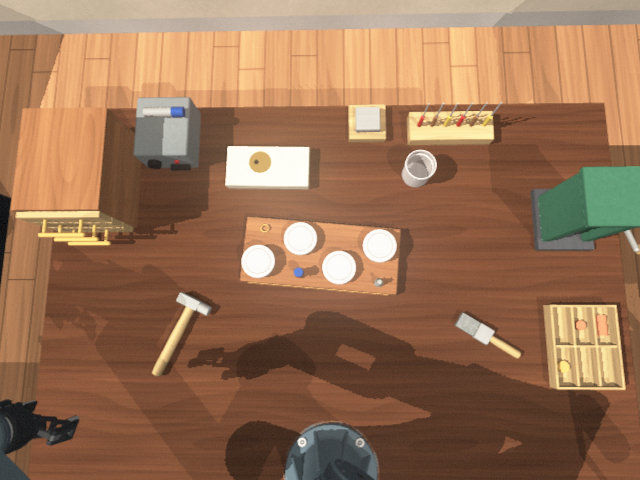

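View pics/scene0.png

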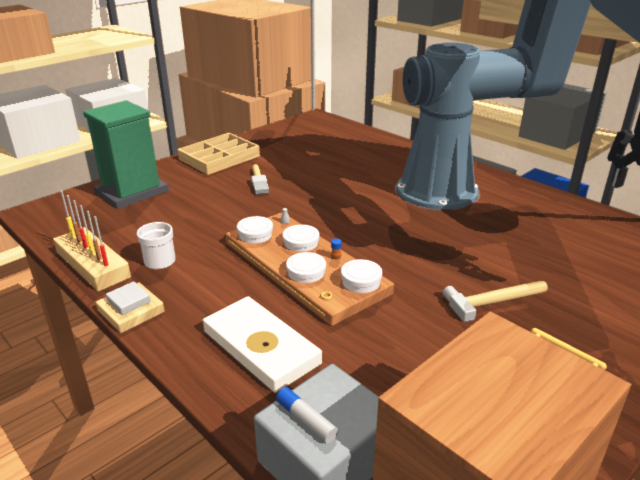

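The top view shows covers at about (258,261), (300,238), (339,267) and (380,245), the bottle at (299,272), the punch at (379,282) and the ring at (265,228). The scene view shows the covers at (361,275), (306,267), (301,237) and (255,229). Next I segment the white tops in both views and triangulate.

```bash
cat > h.py <<'E'
import numpy as np, cv2
from bench import ctrl
def ray(n,uv,T=None):
    p=ctrl.camera_params(n); f=240/np.tan(np.radians(p["vertical_fov"]/2))
    T=p["cam_to_world"] if T is None else T
    d=T[:3,:3]@np.array([(uv[0]-p["cx"])/f,(uv[1]-p["cy"])/f,1]); return T[:3,3],d/np.linalg.norm(d)
def plane(n,uv,z,T=None):
    c,d=ray(n,uv,T); return c+d*(z-c[2])/d[2]
def tri(r1,r2):
    (c1,d1),(c2,d2)=r1,r2
    s=np.linalg.lstsq(np.c_[d1,-d2],c2-c1,rcond=None)[0]
    a,b=c1+s[0]*d1,c2+s[1]*d2; return (a+b)/2,np.linalg.norm(a-b)
E
python3 - <<'E'
from h import *
res={}
for n,(x0,y0,x1,y1),sx,sy in [("top",(235,212,410,300),1,1),("scene",(220,205,400,320),1,1)]:
    im=cv2.imread(f"pics/{n}0.png"); hsv=cv2.cvtColor(im,cv2.COLOR_BGR2HSV)
    m=np.zeros(im.shape[:2],np.uint8); thr=200
    m[y0:y1,x0:x1]=((hsv[...,1]<40)&(hsv[...,2]>thr))[y0:y1,x0:x1]*255
    k,_=cv2.findContours(m,cv2.RETR_EXTERNAL,cv2.CHAIN_APPROX_NONE)
    for c in k:
        if cv2.contourArea(c)>100: print(n,cv2.fitEllipse(c),cv2.contourArea(c),cv2.boundingRect(c))
    cr=im[y0:y1,x0:x1]; cv2.imwrite(f"pics/{n}crop.png",cv2.resize(cr,None,fx=4.2,fy=4.2,interpolation=cv2.INTER_CUBIC))
E
```

```text
top ((338.6420593261719, 266.9815368652344), (32.22390365600586, 32.922393798828125), 92.5981674194336) 831.5 (322, 251, 34, 33)
top ((257.7535705566406, 260.8092346191406), (31.858936309814453, 32.60312271118164), 50.787166595458984) 814.5 (242, 245, 33, 33)
top ((379.1802062988281, 245.2581024169922), (32.076595306396484, 32.7967414855957), 93.94985961914062) 824.5 (363, 229, 34, 33)
top ((299.9194641113281, 238.06741333007812), (31.663869857788086, 32.175018310546875), 81.90966033935547) 798.0 (284, 222, 33, 33)
scene ((247.23434448242188, 310.7572021484375), (21.96355628967285, 58.047969818115234), 91.15198516845703) 776.0 (220, 297, 59, 23)
scene ((362.8891296386719, 273.88275146484375), (29.037477493286133, 40.886070251464844), 111.4937744140625) 873.0 (341, 260, 41, 33)
scene ((307.2427673339844, 265.69085693359375), (27.38715934753418, 38.656097412109375), 103.98330688476562) 790.5 (287, 252, 39, 30)
scene ((302.0515441894531, 236.264892578125), (23.96050262451172, 35.439849853515625), 101.724853515625) 623.0 (283, 225, 36, 26)
scene ((256.12738037109375, 227.91619873046875), (24.374305725097656, 34.463157653808594), 100.6584243774414) 612.0 (237, 216, 36, 27)
```

View pics/scenecrop.png

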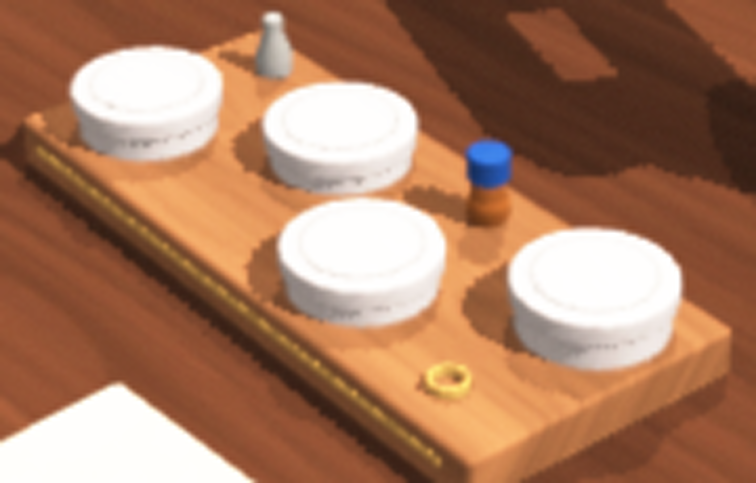

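View pics/topcrop.png

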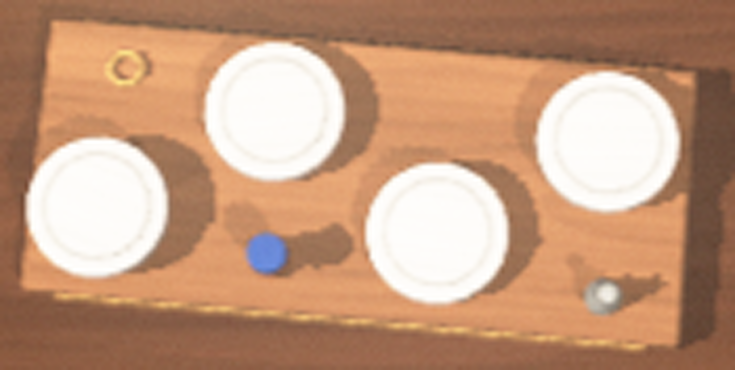

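The crops show all four tops with their rings clearly. In scene pixels the ring centres are about (361.4,270.5), (306,263.8), (301.2,233.8) and (255.2,225).

Run:
```python
from h import *
P=[((257.75,260.8),(361.4,270.5)),((299.9,238.1),(306,263.8)),((338.6,267),(301.2,233.8)),((379.2,245.3),(255.2,225))]
for a,b in P:
    x,g=tri(ray("top",a),ray("scene",b)); print(x.round(4),g.round(4),plane("top",a,.056).round(4))
for n,uv,z in [("bottle",(298.4,272.2),.072),("punch",(379,282),.066),("ring",(265.2,228),.036)]: print(n,plane("top",uv,z).round(3))
```

```text
[0.5075 0.1809 0.058 ] 0.0013 [0.5082 0.1807 0.056 ]
[0.566  0.0764 0.0513] 0.0013 [0.5657 0.0756 0.056 ]
[ 0.492  -0.0208  0.0529] 0.002 [ 0.4924 -0.0214  0.056 ]
[ 0.5459 -0.1223  0.0559] 0.0023 [ 0.5467 -0.1231  0.056 ]
bottle [0.478 0.077 0.072]
punch [ 0.454 -0.12   0.066]
ring [0.596 0.167 0.036]
```

>>> carry_out:
  steps: [-0.457,-0.234,0.1,0,0,-0.317,0,-0.457,-0.234,0.1,0,0,-0.317,0,-0.457,-0.234,0.1,0,0,-0.317,0,-0.457,-0.234,0.1,0,0,-0.317,0,-0.457,-0.234,0.1,0,0,-0.317,0,-0.457,-0.234,0.1,0,0,-0.317,0,-0.457,-0.234,0.1,0,0,-0.317,0,-0.457,-0.234,0.1,0,0,-0.317,0,-0.457,-0.234,0.1,0,0,-0.317,0,-0.457,-0.234,0.1,0,0,-0.317,0,-0.457,-0.234,0.1,0,0,-0.317,0,-0.457,-0.234,0.1,0,0,-0.317,0,-0.457,-0.234,0.134,0,0,-0.317,0,-0.457,-0.234,0.134,0,0,-0.317,0,-0.457,-0.234,0.134,0,0,-0.317,0,-0.457,-0.234,0.134,0,0,-0.317,0]

```text
time_s: 1.7
eef_pos: [0.5406, 0.1825, 0.1712]
eef_rot: [0.001, -0.001, 1.0, 0.0]
wrist_force: [-0.3, 0.9, -0.6]
opening: 0.003
grasp_force: 0.0
```

Run:
```python
from h import *
from scipy.spatial.transform import Rotation as R
o=ctrl.get_obs(); im=ctrl.camera("wrist"); cv2.imwrite("pics/w1.png",im[:,:,::-1])
T=np.eye(4); q=o["eef_rot"]; T[:3,:3]=R.from_quat([*q[1:],q[0]]).as_matrix(); T[:3,3]=o["eef_pos"]
np.save("w1.npy",T@ctrl.camera_params("wrist")["hand_eye"]); print(o["eef_pos"],o["wrist_force"])
```

```text
[0.54062636 0.18245987 0.17117057] [-0.30829131  0.8535454  -0.61910378]
```

View pics/w1.png

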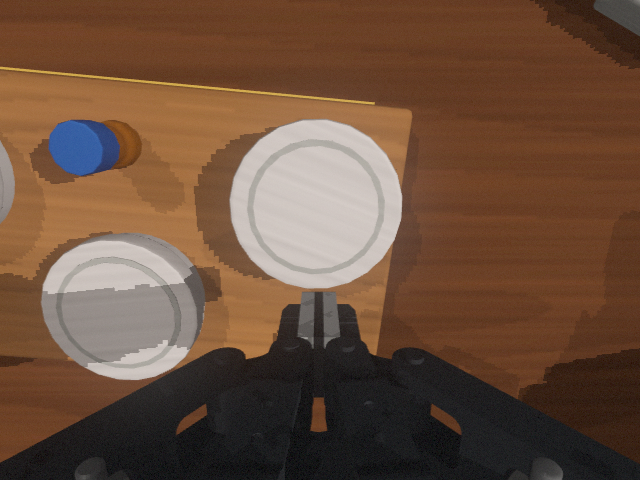

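The cover's ring is centred at (316,205) and the shut fingertips sit at about (318,300), on the +x side of its rim as planned.

Run:
```python
from h import *
T=np.load("w1.npy")
print(plane("wrist",(316,205),.058,T), plane("wrist",(122,310),.052,T))
print([plane("wrist",(u,204),.058,T)[1].round(4) for u in (230,402)])
print(plane("wrist",(318,292),.098,T),plane("wrist",(318,345),.098,T))
```

```text
[0.50373797 0.18122655 0.058     ] [0.56289782 0.07578678 0.052     ]
[np.float64(0.1396), np.float64(0.2228)]
[0.53146526 0.18218751 0.098     ] [0.55593505 0.18218519 0.098     ]
```

>>> carry_out:
  steps: [0.003,-0.001,0.02,0,0,0,0,0.003,-0.001,0.034,0,0,0,0,0.003,-0.001,0.036,0,0,0,0,0.003,-0.001,0.037,0,0,0,0,0.003,-0.001,0.037,0,0,0,0,0.003,-0.001,0.037,0,0,0,0]

```text
time_s: 2.35
eef_pos: [0.538, 0.1808, 0.1336]
eef_rot: [0.001, -0.0, 1.0, 0.0]
wrist_force: [0.1, 0.8, -0.7]
opening: 0.003
grasp_force: 0.0
```

>>> carry_out:
  steps: [0,0,0.0005,0,0,0,0,0,0,0.001,0,0,0,0,0,0,0.0015,0,0,0,0,0,0,0.002,0,0,0,0,0,0,0.002,0,0,0,0]

```text
time_s: 2.85
eef_pos: [0.5375, 0.1807, 0.1308]
eef_rot: [-0.0, -0.0, 1.0, -0.0]
wrist_force: [0.3, 0.3, 0.0]
opening: -0.0
grasp_force: 0.1
```

>>> carry_out:
  steps: [0,0,0.0005,0,0,0,0,0,0,0.001,0,0,0,0,0,0,0.001,0,0,0,0]

```text
time_s: 3.15
eef_pos: [0.5376, 0.1807, 0.1299]
eef_rot: [0.0, -0.0, 1.0, 0.0]
wrist_force: [0.9, -0.5, 0.8]
opening: -0.005
grasp_force: 0.3
```

>>> carry_out:
  steps: [0,0,0.0005,0,0,0,0,0,0,0.001,0,0,0,0,0,0,0.001,0,0,0,0]

```text
time_s: 3.45
eef_pos: [0.5376, 0.1807, 0.1289]
eef_rot: [0.0, -0.0, 1.0, -0.0]
wrist_force: [1.0, -0.3, 0.7]
opening: 0.002
grasp_force: 0.4
```

>>> carry_out:
  steps: [0,0,0.0005,0,0,0,0,0,0,0.001,0,0,0,0,0,0,0.001,0,0,0,0]

```text
time_s: 3.75
eef_pos: [0.5376, 0.1807, 0.128]
eef_rot: [0.0, -0.0, 1.0, -0.0]
wrist_force: [0.9, -1.2, 1.0]
opening: -0.0
grasp_force: 0.6
```

>>> carry_out:
  steps: [0,0,0.0005,0,0,0,0,0,0,0.001,0,0,0,0,0,0,0.001,0,0,0,0]

```text
time_s: 4.05
eef_pos: [0.5377, 0.1807, 0.1275]
eef_rot: [0.0, -0.0, 1.0, -0.0]
wrist_force: [-0.2, -1.1, 6.7]
opening: -0.001
grasp_force: 2.9
```

Run:
```python
from h import *
im=ctrl.camera("wrist"); a=im[100:460,120:520,::-1]
s=ctrl.camera("scene")[205:320,300:400,::-1]
s=cv2.resize(s,(313,360),interpolation=cv2.INTER_CUBIC)
cv2.imwrite("pics/w2.png",np.hstack([a,s])); o=ctrl.get_obs();print(o["wrist_force"],o["torque"],o["eef_pos"])
```

```text
[-0.90586997 -0.53880128  6.23858639] [-0.13502822  0.16426041 -0.01644314] [0.53773135 0.18066733 0.12751994]
```

View pics/w2.png

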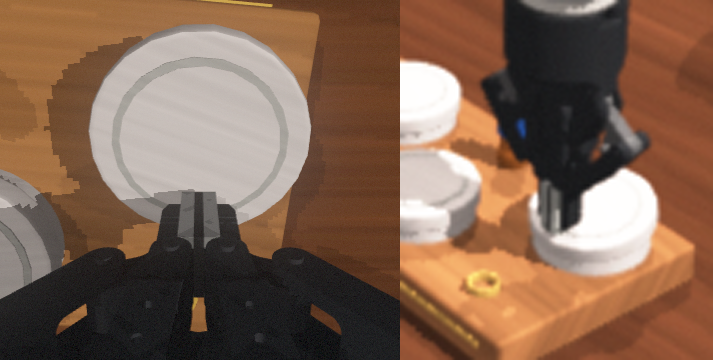

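The force crept up over about 3 mm of travel and then stopped firmly, and the far side of the cover is visibly raised in the wrist view. That is rocking. I go to the centre to check the untilted height there before pressing.

>>> carry_out:
  steps: [0,0,-0.012,0,0,0,0,0,0,-0.015,0,0,0,0,0.032,0,-0.015,0,0,0,0,0.032,0,-0.015,0,0,0,0,0.032,0,-0.007,0,0,0,0,0.032,0,-0.006,0,0,0,0,0.032,0,-0.006,0,0,0,0,0.032,0,-0.006,0,0,0,0]

```text
time_s: 4.95
eef_pos: [0.506, 0.1806, 0.1328]
eef_rot: [0.0, 0.0, 1.0, 0.0]
wrist_force: [-0.6, -0.8, -0.3]
opening: 0.0
grasp_force: 0.0
```

>>> carry_out:
  steps: [0,0,0.0005,0,0,0,0,0,0,0.001,0,0,0,0,0,0,0.001,0,0,0,0]

```text
time_s: 5.25
eef_pos: [0.5055, 0.1807, 0.1319]
eef_rot: [-0.0, -0.0, 1.0, 0.0]
wrist_force: [0.5, 0.1, 0.2]
opening: 0.001
grasp_force: 0.0
```

>>> carry_out:
  steps: [0,0,0.0005,0,0,0,0,0,0,0.001,0,0,0,0,0,0,0.001,0,0,0,0]

```text
time_s: 5.55
eef_pos: [0.5056, 0.1807, 0.1314]
eef_rot: [0.0, -0.0, 1.0, -0.0]
wrist_force: [-1.7, -0.7, 4.4]
opening: 0.002
grasp_force: 2.4
```

>>> carry_out:
  steps: [0,0,0.0005,0,0,0,0,0,0,0.001,0,0,0,0,0,0,0.001,0,0,0,0]

```text
time_s: 5.85
eef_pos: [0.5056, 0.1807, 0.131]
eef_rot: [0.0, -0.0, 1.0, -0.0]
wrist_force: [-4.6, -0.4, 9.2]
opening: 0.002
grasp_force: 5.0
```

Centre contact came at TCP z 0.1316 and the edge stop at 0.1276, so this cover dipped about 4 mm at the fingertip. It is the loose one, and I press on at its centre.

>>> carry_out:
  steps: [0,0,0.0005,0,0,0,0,0,0,0.001,0,0,0,0,0,0,0.0015,0,0,0,0,0,0,0.0015,0,0,0,0]

```text
time_s: 6.25
eef_pos: [0.5056, 0.1807, 0.1296]
eef_rot: [0.0, -0.0, 1.0, -0.0]
wrist_force: [-3.5, -1.7, 10.6]
opening: 0.001
grasp_force: 5.2
```

>>> carry_out:
  steps: [0,0,0.0005,0,0,0,0,0,0,0.001,0,0,0,0,0,0,0.0015,0,0,0,0,0,0,0.0015,0,0,0,0]

```text
time_s: 6.65
eef_pos: [0.5057, 0.1807, 0.1281]
eef_rot: [0.0, -0.0, 1.0, -0.0]
wrist_force: [-3.5, -1.0, 10.0]
opening: 0.005
grasp_force: 5.3
```

Sliding at about 10 N; continue to the stop.

>>> carry_out:
  steps: [0,0,0.0005,0,0,0,0,0,0,0.001,0,0,0,0,0,0,0.0015,0,0,0,0,0,0,0.0015,0,0,0,0]

```text
time_s: 7.05
eef_pos: [0.5057, 0.1807, 0.1266]
eef_rot: [0.0, -0.0, 1.0, -0.0]
wrist_force: [-3.4, -1.1, 10.9]
opening: 0.005
grasp_force: 5.3
```

>>> carry_out:
  steps: [0,0,0.0005,0,0,0,0,0,0,0.001,0,0,0,0,0,0,0.001,0,0,0,0]

```text
time_s: 7.35
eef_pos: [0.5057, 0.1807, 0.1261]
eef_rot: [0.0, -0.0, 1.0, -0.0]
wrist_force: [-6.8, -1.0, 16.0]
opening: 0.0
grasp_force: 7.9
```

>>> carry_out:
  steps: [0,0,0.0005,0,0,0,0,0,0,0.001,0,0,0,0,0,0,0.001,0,0,0,0,0,0,0.001,0,0,0,0]

```text
time_s: 7.75
eef_pos: [0.5058, 0.1808, 0.126]
eef_rot: [0.0, -0.0, 1.0, -0.0]
wrist_force: [-9.6, -1.4, 23.6]
opening: -0.001
grasp_force: 11.7
```

>>> carry_out:
  steps: [0,0,-0.003,0,0,0,0,0,0,-0.01,0,0,0,0,0,0,-0.05,0,0,0,0,0,0,-0.09,0,0,0,0,0,0,-0.09,0,0,0,0,0,0,-0.09,0,0,0,0,0,0,-0.09,0,0,0,0]

```text
time_s: 8.45
eef_pos: [0.5047, 0.1806, 0.2123]
eef_rot: [-0.001, -0.0, 1.0, -0.0]
wrist_force: [-0.5, 0.4, -0.7]
opening: 0.001
grasp_force: 0.0
```

Run:
```python
from h import *
a=ctrl.camera("wrist")[::,:,::-1]; s=ctrl.camera("scene")[205:320,220:400,::-1]
a=cv2.resize(a,None,fx=.6,fy=.6); s=cv2.resize(s,(400,288),interpolation=cv2.INTER_CUBIC)
cv2.imwrite("pics/end.png",np.hstack([a,s]))
```

```text
(no output)
```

View pics/end.png

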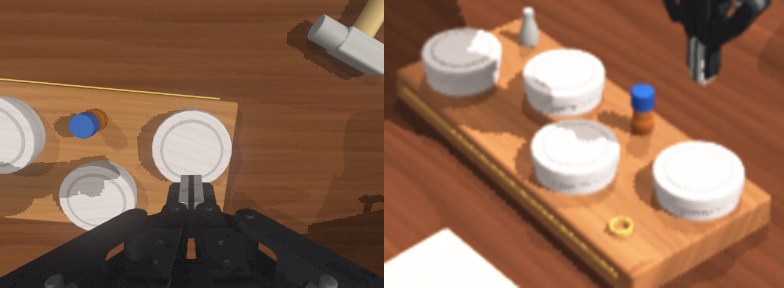

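The pressed cover, at (698,175) in the right-hand view, sits level and lower. The bottle, punch and ring are where they were, and the gripper is clear.

```bash
python3 -c "
from bench import ctrl
print(ctrl.hand_in())"
```

```text
the job is handed in; nothing more can be done
None
```

The first cover I tried, on the tin near (0.506, 0.181), rocked when pressed near its edge; pressed at its middle, it slid down about 5 mm to a firm stop at 24 N or less, nothing else looked moved in the last picture, and the job was handed in at about 8.5 s with no verdict returned.

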